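# Dress two pipe stubs with their cladding

### The arm

A 7-joint arm with a two-finger parallel gripper is mounted at the origin on the work surface. World frame = base frame: x ahead of the robot, y to its left, z up, the work surface at z = 0. Lengths are in m, angles in rad, forces in N, time in s.
With the tool pointing down it reaches from about 0.35 to 0.775 m from the base axis. Payload 3.1 kg.
Tool frame: the origin (TCP) lies at the very end of the fingers, on their centre line; the grasp point (between the pads) lies 19 mm behind it; z points along the fingers, y is the line along which they close (so a half turn about z gives the same grasp; the last joint's range is limited). The gripper opens to 85 mm and grips with 20 to 120 N. Pads are 22 mm wide; open, the fingers measure 114 mm over their backs; the gripper's body (76 mm by 85 mm) begins 54 mm behind the grasp point. The pads swing forward as they close: fully open they stand 13 mm farther back than shut.
Start: joints at [-1.375, 0.311, 0.014, 1.512, -0.004, 1.319, -0.027], TCP at [0.13, 0.535, 0.231] pointing down, gripper open.
Joint ranges: [-2.7, 2.7], [-0.3, 1.91], [-1.27, 1.3], [0.12, 2.57], [-1.44, 4.58], [0.2, 2.03], [-3.05, 3.05]. Speed limits (rad/s): [2.79, 2.79, 3.14, 3.14, 3.14, 3.14, 3.14].

### API

Orientations are given as [roll, pitch, yaw] about the fixed x, y, z axes, in that order (R = Rz(yaw) Ry(pitch) Rx(roll)).
In Python, from cell import telemetry, optics, ticket gives the robot as it stands. The module is installed in compiled form; this text tells all that it offers.
- The arm moves only by the tool arm_command, never from a script. Its argument "motion" is a list of rows, each a list of 7 numbers: the finger opening in cm, from 0 to 8.54, then the shift along the tool's x, y, z in cm, then the turn, a rotation vector about the tool's x, y, z in rad. A call has 1 to 20 rows; each row is the pose to reach, as a shift and turn from the pose commanded when the call began, along the tool's axes at that moment; what a row does not reach only later rows make up. A row lasts 1/10 s, in which the tool goes at most 50 mm and 8.59 degrees, less where a joint would pass 70% of its speed; a pose out of reach is approached as far as the arm can. A call with a gripper value outside its range is refused whole. The fingers move at their own pace and stop on an object; "force" is the grip in N (left out, the last holds). Time passes only in rows, so rows that repeat a pose let the fingers close. It gives the time, the measured TCP pose, the force, the opening and the grip force at its end, in the units of the state.
- telemetry.read_state(): the state, without advancing time (a new reading comes with each control period).
- optics.camera(name): name is "scene" or "top" or "wrist"; returns a dict with "image" (420x560x3 uint8, blue, green, red), "fov_y" (degrees; the focal length in pixels is half the picture's height over the tangent of half this angle, whatever the lens; pixels are square), "cx", "cy" (the principal point, pixels), "rvec" (rotation vector, rad) and "tvec" (3), from world to camera coordinates, as OpenCV has them. Camera axes: x right, y down, z forward; pixel columns grow to the right and rows downward; lengths in m; the calibration is good to about 2 mm. The wrist camera is an equidistant fisheye: a pixel r from the principal point sees the ray r / f radians off the axis. A picture is of the moment at which its call begins. There is no depth.
- ticket.sign_off(): hands the job in; it is judged then, once.
The state is a dict: "t": time; "joints": joint angles; "qd": joint speeds; "joint_torque": joint torques, N m; "position": TCP position; "orientation": TCP orientation; "contact_force": force on the tool from outside, world axes, zero at the start; "ft_torque": the same for the moment, N m; "opening": opening from 0.0 (shut) to 1.0 (fully open); "grasp_force": force on a finger pad.
Only numpy, scipy, OpenCV 4.12 (cv2) and the standard library are available. Lean on these libraries where they do the work, as an engineer would, in place of code of your own. Each camera call takes 0.05 s, during which the arm holds its last target. There are 200 camera calls.

### The job

Dress the two upright pipe stubs with their metal cladding, every part upright and fully seated. On the thick pipe put the rosette at the bottom with its flange down, the wide sleeve on the rosette, and the wide cap in the top of that sleeve; on the thin pipe put the slim sleeve down on the foot and the slim cap in its top. Leave the pencil, the screwdriver and the box of rivets where they are.

Things in the scene. Friction and masses are not known exactly. Their poses are not given: they have to be found in the camera images.
- thick_stub: Fixed target: dark steel pipe stub standing on a dark square foot plate (80 x 80 mm, 8 mm thick). Pipe diameter 40 mm, its top 60 mm above the table, edge chamfered 3 mm. Does not move. Origin: centre of the underside; z up the axis.
- thin_stub: Fixed target: like the thick stub, with the same 80 x 80 x 8 mm foot, but pipe diameter 20 mm, its top 48 mm above the table, edge chamfered 3 mm. Does not move. Origin: centre of the underside; z up the axis.
- rosette: Loose bright steel rosette, about 0.12 kg: flat round flange 80 mm in diameter and 4 mm thick, lying flange down, with a neck of 60 mm outer diameter rising to 30 mm above the underside; a 48 mm bore goes right through. Seated, its underside lies on the thick stub's foot and the pipe comes up through it. Grip it by the outside of the neck. Origin: centre of the underside; z up the axis.
- wide_sleeve: Loose bright steel tube standing upright, about 0.16 kg: outer diameter 60 mm, bore 48 mm right through, 60 mm high, both ends alike. Seated, it stands on the neck of the rosette, round the thick pipe, its underside 38 mm above the table. Origin: centre of the underside; z up the axis.
- wide_cap: Loose steel end cap, 0.13 kg: plug 40 mm in diameter from 0 to 10 mm high, rim 68 mm in diameter from 10 to 15 mm, cone from there to 30 mm, then an upright stem 18 mm in diameter up to 56 mm. Seated: plug in the wide sleeve, rim on its end, origin 50 mm above the sleeve's. Grip it by the stem. Origin: centre of the underside; z up the axis.
- slim_sleeve: Loose bright steel tube standing upright, about 0.10 kg: outer diameter 40 mm, bore 28 mm right through, 60 mm high, both ends alike. Seated, it stands on the thin stub's foot, round the pipe, its underside 8 mm above the table. Origin: centre of the underside; z up the axis.
- slim_cap: Loose steel end cap, 0.07 kg: plug 20 mm in diameter from 0 to 10 mm high, rim 46 mm in diameter from 10 to 14 mm, cone from there to 24 mm, then an upright stem 16 mm in diameter up to 50 mm. Seated: plug in the slim sleeve, rim on its end, origin 50 mm above the sleeve's. Grip it by the stem. Origin: centre of the underside; z up the axis.
- pencil: Bystander, not part of the job. Flat red workshop pencil lying between the parts, 85 mm long along its y axis, 12 mm wide, 8 mm high. Origin: underside, near the middle.
- rivet_box: Bystander, not part of the job. Open pale box of rivets, 85 mm (x) by 110 mm (y), 32 mm high. Origin: centre of the underside.
- screwdriver: Bystander, not part of the job. Screwdriver lying along its x axis on the table beyond the parts, 200 mm long, red handle 26 mm thick towards -x. Origin: underside, where handle meets shank.
Not all that is in view belongs to the job. What is shaped like the slim_sleeve but pink or purple is not meant. What is shaped like the slim_cap but black is not meant.

How it is judged:
By the outcome, as a careful person would: the job done as asked, in the order asked, and still so for the second after the job is handed in, with the robot touching nothing.
It also fails if it takes over 112 s, if anything falls off the work surface, if the arm or the gripper's body presses on something with over 40 N, if the wrist force passes 120 N, or if a joint passes its speed limit or range.

## Working session

There is one attempt and no reset: what is moved stays moved. The work goes in short steps, Python scripts to look and compute and a tool call to move; the robot and the scene stay as the last step left them, time stands still between calls to the robot, and variables do not carry over. Pictures are saved under pics/ and viewed, at most 14 in all, crops included, and the job is handed in when it is done.

Besides the shell and the picture viewer there is one more tool, called after "Call:" as name([rows], argument=value, ...), one row to a line, values as JSON. arm_command: Moves the arm, as the interface text tells. Its arguments: {"type":"object","properties":{"motion":{"type":"array"},"force":{"type":"number"}},"required":["motion"]}

```bash
mkdir -p pics
cat > h.py <<'E'
import numpy as np, cv2
from cell import telemetry, optics, ticket
def snap(n,f):
    c=optics.camera(n); cv2.imwrite(f'pics/{f}.png',c['image']); np.save(f'pics/{f}.npy',c,allow_pickle=True); return c
def load(f): return np.load(f'pics/{f}.npy',allow_pickle=True).item()
def ray(c,u,v,fish=False):
    f=210/np.tan(np.radians(c['fov_y'])/2); x,y=(u-c['cx'])/f,(v-c['cy'])/f
    if fish:
        r=np.hypot(x,y)+1e-12; d=np.array([x/r*np.sin(r),y/r*np.sin(r),np.cos(r)])
    else: d=np.array([x,y,1.])
    R=cv2.Rodrigues(np.array(c['rvec'],float))[0]
    return -R.T@np.array(c['tvec'],float).ravel(), R.T@d
def atz(c,u,v,z,fish=False):
    o,d=ray(c,u,v,fish); return o+d*(z-o[2])/d[2]
def proj(c,P,fish=False):
    f=210/np.tan(np.radians(c['fov_y'])/2);R=cv2.Rodrigues(np.array(c['rvec'],float))[0]
    p=R@np.array(P,float)+np.array(c['tvec'],float).ravel()
    if fish:
        r=np.hypot(p[0],p[1])+1e-12;t=np.arctan2(r,p[2]);return c['cx']+f*t*p[0]/r,c['cy']+f*t*p[1]/r
    return c['cx']+f*p[0]/p[2],c['cy']+f*p[1]/p[2]
E
python3 - <<'E'
from h import *
for n in('scene','top'):
    c=snap(n,n+'0'); print(n,c['fov_y'],c['cx'],c['cy'],ray(c,280,210))
s=telemetry.read_state();print(s)
E
```

```text
scene 52.05199723416905 285.3466809854517 212.42341935330015 (array([ 0.84491138, -0.45491196,  0.71473207]), array([-0.37112826,  0.5451036 , -0.75187246]))
top 55.44205074995542 280.76964218008607 213.2807968258664 (array([0.43840776, 0.00924568, 1.01416961]), array([ 0.10808039,  0.00825722, -0.99414363]))
{'t': 0.1, 'joints': array([-1.37467752,  0.31166263,  0.01397864,  1.51287761, -0.00443194,
        1.31922586, -0.02721385]), 'qd': array([ 0.00084335, -0.00195643,  0.00028428, -0.00464502,  0.00181031,
       -0.00176617,  0.00013093]), 'joint_torque': array([ 8.86196085e-04, -3.80853939e+01,  1.46749914e-01, -2.31240088e+01,
        1.23447055e-02,  8.10512574e-03, -1.79996272e-05]), 'position': array([0.12938498, 0.53389129, 0.23032809]), 'orientation': array([-3.13945080e+00,  5.45435176e-05,  2.90384234e+00]), 'contact_force': array([-0.00158802,  0.05599238,  0.3875242 ]), 'ft_torque': array([0.01191048, 0.01041224, 0.00435643]), 'grasp_force': 0.0, 'opening': 0.9988885059061043}
```

View pics/top0.png

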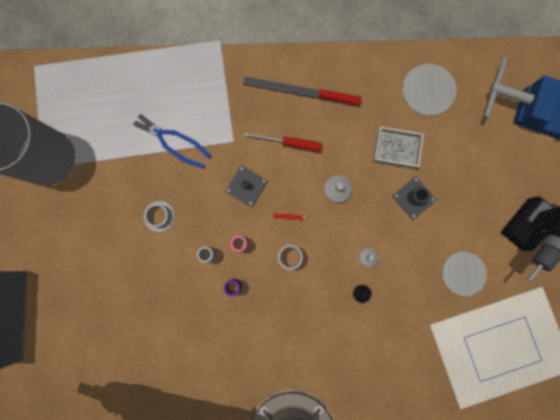

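View pics/scene0.png

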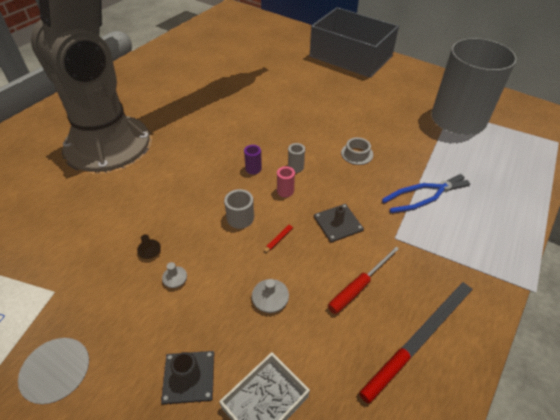

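The top view shows the rosette at (158,216), slim sleeve at (205,254), pink and purple decoys at (238,243) and (232,288), and wide sleeve at (290,257). The wide cap is at (338,189), slim cap at (369,258), black decoy cap at (362,293), thick stub at (414,197) and thin stub at (247,186). The scene view agrees. I'll enlarge both to confirm and measure.

Run:
```python
from h import *
c=load('top0'); im=c['image']
cv2.imwrite('pics/topL.png',cv2.resize(im[160:310,135:305],None,fx=4,fy=4,interpolation=cv2.INTER_CUBIC)[:, :])
cv2.imwrite('pics/topR.png',cv2.resize(im[160:310,265:445],None,fx=4,fy=4,interpolation=cv2.INTER_CUBIC))
```

```text
(no output)
```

View pics/topL.png

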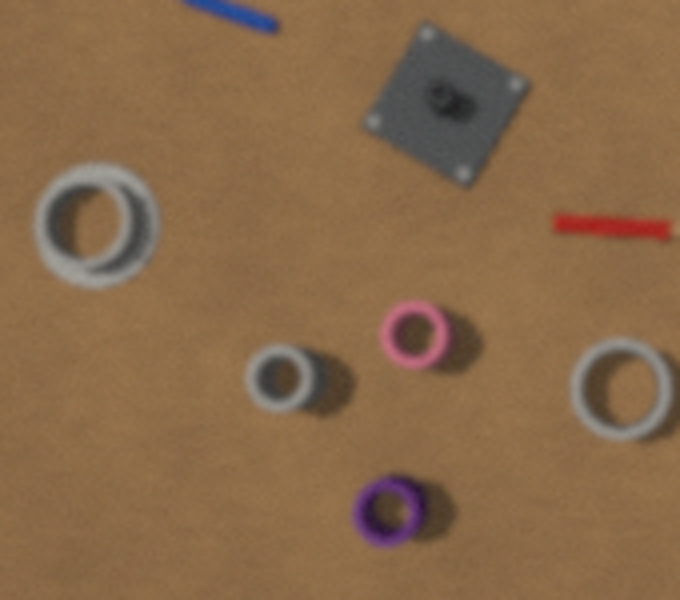

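View pics/topR.png

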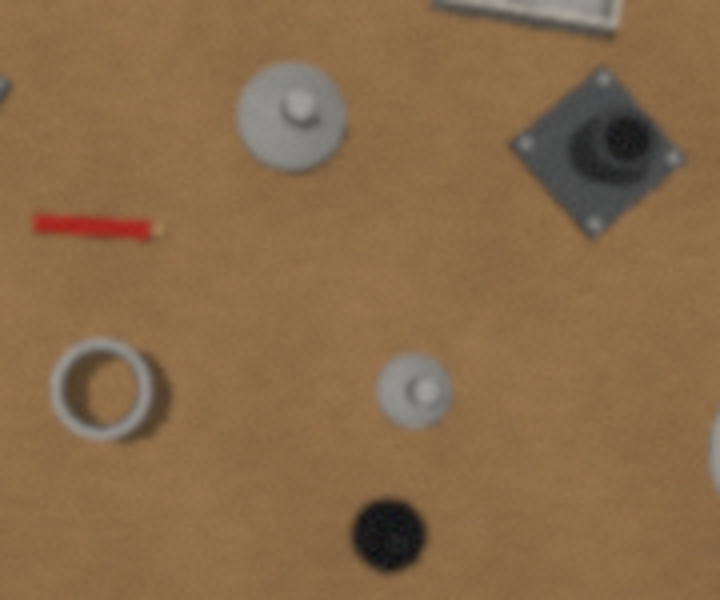

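The crops confirm it: the grey ring at L(281,378) is the slim sleeve, next to pink (416,334) and purple (389,511). The grey cap at R(414,390) is the slim cap, next to the black one at (388,535). Now I'll turn these into positions.

Run:
```python
from h import *
c=load('top0'); s=load('scene0')
L=lambda u,v:(135+u/4-.375,160+v/4-.375); Rr=lambda u,v:(265+u/4-.375,160+v/4-.375)
pts=dict(rosette=(L(97,225),.004,61/4),slim_sleeve=(L(281,378),.06,35/4),wide_sleeve=(Rr(101,389),.06,51/4),wide_cap=(Rr(291,116),.0125,55/4),slim_cap=(Rr(414,390),.012,38/4),
 thick_foot=(Rr(599,152.5),.008,0),thick_top=(Rr(628,138),.06,24/4),thin_foot=(L(447,104.5),.008,0),thin_top=(L(441,97),.048,0),pencil=(Rr(95,227),.008,0),pink=(L(416,334),.06,0),purple=(L(389,511),.06,0),black=(Rr(388,535),.012,0))
for k,((u,v),z,r) in pts.items():
    p=atz(c,u,v,z); q=atz(c,u+r,v,z)
    print(k,p.round(4),'dia mm',round(2000*np.linalg.norm(q-p),1),'reach',np.hypot(*p[:2]).round(3),'scene',np.round(proj(s,p),1))
for n,cs in(('thick',[Rr(*a) for a in((602,68),(688,155),(596,240),(510,146))]),('thin',[L(*a) for a in((427,20),(531,84),(468,188),(362,126))])):
    P=np.array([atz(c,*a,.008) for a in cs]);print(n,P.mean(0).round(4),np.linalg.norm(P-np.roll(P,1,0),axis=1).round(4),np.degrees(np.arctan2(*(P[1]-P[0])[1::-1])))
R=cv2.Rodrigues(np.array([0,0,0.]))[0]
```

```text
rosette [0.5395 0.3262 0.004 ] dia mm 77.8 reach 0.63 scene [355.2 152.1]
slim_sleeve [0.4402 0.1979 0.06  ] dia mm 41.7 reach 0.483 scene [294.6 147.5]
wide_sleeve [ 0.4298 -0.0041  0.06  ] dia mm 60.5 reach 0.43 scene [236.9 198.1]
wide_cap [ 0.5988 -0.1287  0.0125] dia mm 69.5 reach 0.612 scene [268.8 294.1]
slim_cap [ 0.425  -0.1994  0.012 ] dia mm 47.2 reach 0.469 scene [173.1 275.8]
thick_foot [ 0.5721 -0.3233  0.008 ] dia mm 0.0 reach 0.657 scene [186.4 373.7]
thick_top [ 0.5736 -0.324   0.06  ] dia mm 28.8 reach 0.659 scene [181.5 362. ]
thin_foot [0.6117 0.1021 0.008 ] dia mm 0.0 reach 0.62 scene [336.2 220.2]
thin_top [0.6096 0.1021 0.048 ] dia mm 0.0 reach 0.618 scene [337.3 207.4]
pencil [ 0.5312 -0.0033  0.008 ] dia mm 0.0 reach 0.531 scene [277.4 235.3]
pink [0.4647 0.1173 0.06  ] dia mm 0.0 reach 0.479 scene [283.8 171.4]
purple [0.361  0.1342 0.06  ] dia mm 0.0 reach 0.385 scene [250.6 149.4]
black [ 0.3364 -0.1797  0.012 ] dia mm 0.0 reach 0.381 scene [147.6 247.6]
thick [ 0.5724 -0.3233  0.008 ] [0.078  0.0766 0.0806 0.0795] -137.98245617274105
thin [0.6119 0.1021 0.008 ] [0.0798 0.0788 0.0777 0.0787] -123.06495810815855
```

Call:
arm_command([
  [8.5,-44.7,-10.5,8,0,0,-0.237],
  [8.5,-44.7,-10.5,8,0,0,-0.237],
  [8.5,-44.7,-10.5,8,0,0,-0.237],
  [8.5,-44.7,-10.5,8,0,0,-0.237],
  [8.5,-44.7,-10.5,8,0,0,-0.237],
  [8.5,-44.7,-10.5,8,0,0,-0.237],
  [8.5,-44.7,-10.5,8,0,0,-0.237],
  [8.5,-44.7,-10.5,8,0,0,-0.237],
  [8.5,-44.7,-10.5,8,0,0,-0.237],
  [8.5,-44.7,-10.5,8,0,0,-0.237],
  [8.5,-44.7,-10.5,8,0,0,-0.237],
  [8.5,-44.7,-10.5,8,0,0,-0.237],
  [8.5,-44.7,-10.5,8,0,0,-0.237],
], force=60)

```text
t: 1.4
position: [0.5372, 0.3296, 0.1514]
orientation: [3.14, -0.002, -3.139]
contact_force: [-0.1, -0.6, -0.3]
opening: 0.992
grasp_force: 0.0
```

```bash
cat >> h.py <<'E'
TH,TN=(.572,-.3233),(.6118,.102)
def go(x,y,z):
    s=telemetry.read_state();p=s['position'];R=cv2.Rodrigues(np.eye(3))[0]
    from scipy.spatial.transform import Rotation as Ro
    M=Ro.from_euler('xyz',s['orientation']); D=Ro.from_euler('xyz',[np.pi,0,np.pi])
    print('t',round(s['t'],2),'pos',p.round(4),'rpy',s['orientation'].round(3),'F',s['contact_force'].round(1),'op',round(s['opening'],3),'g',round(s['grasp_force'],1))
    print('shift cm',(M.inv().apply(np.array([x,y,z])-p)*100).round(2),'turn',(M.inv()*D).as_rotvec().round(3))
E
python3 - <<'E'
from h import *
go(.5395,.3262,.004)
c=snap('wrist','w0')
print(proj(c,(.5395,.3262,.03),1),telemetry.read_state()['joints'].round(2))
im=c['image'].copy();cv2.circle(im,tuple(int(round(a)) for a in proj(c,(.5395,.3262,.03),1)),3,(0,0,255),-1)
for a in np.arange(0,6.3,.3):
  cv2.circle(im,tuple(int(round(v)) for v in proj(c,(.5395+.04*np.cos(a),.3262+.04*np.sin(a),.004),1)),1,(0,255,0),-1)
cv2.imwrite('pics/w0m.png',im)
E
```

```text
t 1.4 pos [0.5372 0.3296 0.1514] rpy [ 3.140e+00 -2.000e-03 -3.139e+00] F [-0.1 -0.6 -0.3] op 0.992 g 0.0
shift cm [-0.25 -0.37 14.74] turn [ 0.002 -0.002  0.003]
(np.float64(275.13983416212733), np.float64(209.69306913038307)) [-0.69  0.53  0.17  1.4  -0.09  1.22  1.07]
```

View pics/w0m.png

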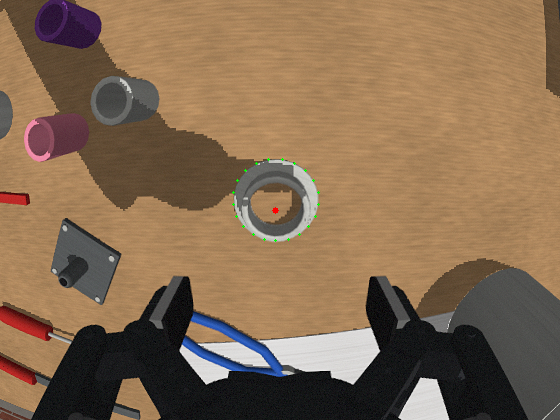

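The overlay sits on the rosette's flange, centred at (276,202), so the calibration holds. I'll descend and grip.

Call:
arm_command([
  [8.5,-0.25,-0.37,5,0,0,0],
  [8.5,-0.25,-0.37,10,0,0,0],
  [8.5,-0.25,-0.37,12.5,0,0,0],
  [8.5,-0.25,-0.37,13.5,0,0,0],
  [8.5,-0.25,-0.37,14.3,0,0,0],
  [8.5,-0.25,-0.37,14.6,0,0,0],
  [8.5,-0.25,-0.37,14.6,0,0,0],
  [4,-0.25,-0.37,14.6,0,0,0],
  [4,-0.25,-0.37,14.6,0,0,0],
  [4,-0.25,-0.37,14.6,0,0,0],
  [4,-0.25,-0.37,14.6,0,0,0],
  [4,-0.25,-0.37,14.6,0,0,0],
])

```text
t: 2.65
position: [0.5433, 0.3245, 0.0074]
orientation: [3.139, 0.003, 3.141]
contact_force: [0.4, 0.5, 5.7]
opening: 0.669
grasp_force: 64.7
```

```bash
python3 -c "
from h import *
go(TH[0],TH[1],.15)
c=load('top0')
for a in((381,128),(424,132),(419,168),(374,161)): print(atz(c,*a,.032).round(3))"
```

```text
t 2.65 pos [0.5433 0.3245 0.0074] rpy [3.139e+00 3.000e-03 3.141e+00] F [0.4 0.5 5.7] op 0.669 g 64.7
shift cm [ -2.97 -64.74 -14.4 ] turn [ 0.002  0.003 -0.001]
[ 0.748 -0.241  0.032]
[ 0.735 -0.348  0.032]
[ 0.643 -0.331  0.032]
[ 0.663 -0.22   0.032]
```

Call:
arm_command([
  [4,0,0,-4,0,0,0],
  [4,0,0,-9,0,0,0],
  [4,0,-2,-12.5,0,0,0],
  [4,-3.3,-6,-12.5,0,0,0],
  [4,-3.3,-10,-12.5,0,0,0],
  [4,-3.3,-14,-12.5,0,0,0],
  [4,-3.3,-18,-12.5,0,0,0],
  [4,-3.3,-22,-12.5,0,0,0],
  [4,-3.3,-26,-12.5,0,0,0],
  [4,-3.3,-30,-12.5,0,0,0],
  [4,-3.3,-34,-12.5,0,0,0],
  [4,-3.3,-38,-12.5,0,0,0],
  [4,-3.3,-42,-12.5,0,0,0],
  [4,-3.3,-46,-12.5,0,0,0],
  [4,-3.3,-50,-12.5,0,0,0],
  [4,-3.3,-54,-12.5,0,0,0],
  [4,-3.3,-58,-12.5,0,0,0],
  [4,-3.3,-61,-12.5,0,0,0],
  [4,-3.3,-63.5,-12.5,0,0,0],
  [4,-3.3,-64.8,-12.5,0,0,0],
])

```text
t: 4.65
position: [0.5725, -0.3281, 0.1298]
orientation: [-3.14, -0.002, 3.137]
contact_force: [-0.3, 0.6, -1.1]
opening: 0.666
grasp_force: 64.9
```

Call:
arm_command([
  [4,0,0,0,0,0,0],
  [4,0,0,0,0,0,0],
  [4,0,0,0,0,0,0],
  [4,0,0,0,0,0,0],
])

```text
t: 5.05
position: [0.5751, -0.3221, 0.1303]
orientation: [3.14, 0.0, -3.139]
contact_force: [0.2, -0.5, -2.0]
opening: 0.671
grasp_force: 64.9
```

Run:
```python
from h import *
go(TH[0]+.0038,TH[1],.0154)
c=snap('wrist','w1');s=snap('scene','s1');print(telemetry.read_state()['joints'].round(2))
u,v=proj(s,(.572,-.323,.1));u,v=int(u),int(v)
a=cv2.resize(s['image'][200:420,80:340],(624,528));cv2.imwrite('pics/s1c.png',a)
im=c['image'];im=im.copy()
for r,z,col in((.02,.06,(0,255,0)),):
  for a in np.arange(0,6.3,.3): cv2.circle(im,tuple(int(round(q)) for q in proj(c,(TH[0]+r*np.cos(a),TH[1]+r*np.sin(a),z),1)),1,col,-1)
cv2.imwrite('pics/w1m.png',im)
```

```text
t 5.05 pos [ 0.5751 -0.3221  0.1303] rpy [ 3.14   0.    -3.139] F [ 0.2 -0.5 -2. ] op 0.671 g 64.9
shift cm [-0.06 -0.14 11.49] turn [0.002 0.    0.002]
[ 0.29  0.61  0.32  1.34 -0.19  1.22  2.19]
```

View pics/w1m.png

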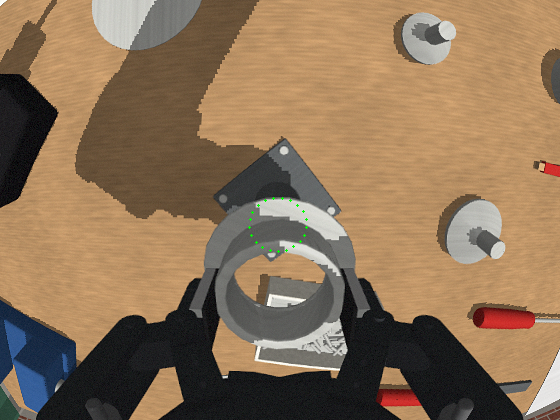

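The rosette is gripped level with its neck top around (280,292), and the stub foot is behind it. I'll check the held offset numerically.

Run:
```python
from h import *
c=load('w1'); p=np.array([.5751,-.3221,.1303])
for off in(0,-.0038,.0038):
  P=np.array([proj(c,p+(off+.03*np.cos(a),.03*np.sin(a),.0226),1) for a in np.linspace(0,6.28,60)])
  print(off,P.min(0).round(),P.max(0).round())
  P=np.array([proj(c,p+(off+.04*np.cos(a),.04*np.sin(a),-.0074+.004),1) for a in np.linspace(0,6.28,60)])
  print('flange',P.min(0).round(),P.max(0).round())
```

```text
0 [213. 246.] [347. 355.]
flange [203. 203.] [356. 336.]
-0.0038 [212. 237.] [347. 349.]
flange [202. 195.] [357. 331.]
0.0038 [214. 254.] [346. 360.]
flange [203. 211.] [355. 341.]
```

Call:
arm_command([
  [4,-0.06,-0.12,2.5,0,0,0],
  [4,-0.06,-0.12,5,0,0,0],
  [4,-0.06,-0.12,6,0,0,0],
  [4,-0.06,-0.12,7,0,0,0],
  [4,-0.06,-0.12,8,0,0,0],
  [4,-0.06,-0.12,9,0,0,0],
  [4,-0.06,-0.12,10,0,0,0],
  [4,-0.06,-0.12,10.7,0,0,0],
  [4,-0.06,-0.12,11.2,0,0,0],
  [4,-0.06,-0.12,11.4,0,0,0],
  [4,-0.06,-0.12,11.4,0,0,0],
  [4,-0.06,-0.12,11.4,0,0,0],
])

```text
t: 6.35
position: [0.5752, -0.3259, 0.0167]
orientation: [-3.141, 0.001, 3.141]
contact_force: [-0.4, 0.4, -0.5]
opening: 0.667
grasp_force: 65.0
```

Call:
arm_command([
  [8.5,0,0,0,0,0,0],
  [8.5,0,0,0,0,0,0],
  [8.5,0,0,0,0,0,0],
  [8.5,0,0,0,0,0,0],
  [8.5,0,0,-3,0,0,0],
  [8.5,0,0,-7,0,0,0],
  [8.5,0,0,-12,0,0,0],
  [8.5,0,0,-14,0,0,0],
  [8.5,0,0,-14,0,0,0],
  [8.5,0,0,-14,0,0,0],
  [8.5,0,0,-14,0,0,0],
])

```text
t: 7.45
position: [0.5738, -0.3249, 0.1542]
orientation: [3.139, -0.003, 3.141]
contact_force: [-0.3, -0.9, -1.3]
opening: 0.995
grasp_force: 0.0
```

Run:
```python
from h import *
go(.4298,-.0041,.15)
c=snap('wrist','w2')
cv2.imwrite('pics/w2c.png',cv2.resize(c['image'][120:360,150:430],None,fx=2,fy=2))
for z,r in((.012,.04),(.038,.03)):
  P=np.array([proj(c,(TH[0]+r*np.cos(a),TH[1]+r*np.sin(a),z),1) for a in np.linspace(0,6.28,60)])
  print(((P.min(0)-[150,120])*2).round(),((P.max(0)-[150,120])*2).round())
```

```text
t 7.45 pos [ 0.5738 -0.3249  0.1542] rpy [ 3.139e+00 -3.000e-03  3.141e+00] F [-0.3 -0.9 -1.3] op 0.995 g 0.0
shift cm [14.42 32.06  0.54] turn [ 0.002 -0.003 -0.001]
[174.  70.] [349. 238.]
[190. 104.] [334. 240.]
```

View pics/w2c.png

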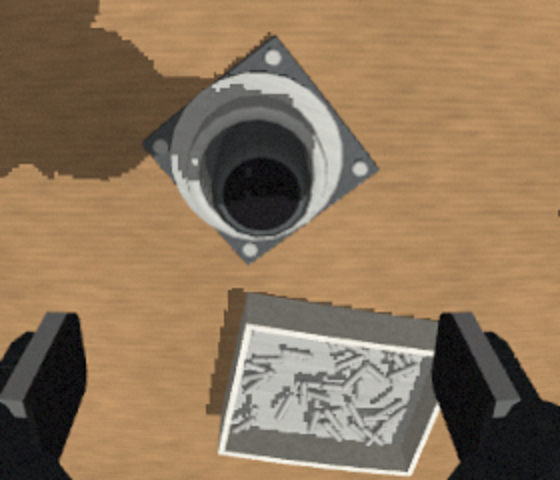

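The rosette sits flat on the foot around the pipe, with its flange spanning (172–343, 70–238), within 2 mm of centre. Next is the wide sleeve.

Call:
arm_command([
  [8.5,2,5,1,0,0,0],
  [8.5,4,9,2,0,0,0],
  [8.5,14.6,32.1,2.6,0,0,0],
  [8.5,14.6,32.1,2.6,0,0,0],
  [8.5,14.6,32.1,2.6,0,0,0],
  [8.5,14.6,32.1,2.6,0,0,0],
  [8.5,14.6,32.1,2.6,0,0,0],
  [8.5,14.6,32.1,2.6,0,0,0],
  [8.5,14.6,32.1,2.6,0,0,0],
  [8.5,14.6,32.1,2.6,0,0,0],
  [8.5,14.6,32.1,2.6,0,0,0],
  [8.5,14.6,32.1,2.6,0,0,0],
  [8.5,14.6,32.1,2.6,0,0,0],
  [8.5,14.6,32.1,2.6,0,0,0],
])

```text
t: 8.9
position: [0.4293, -0.0052, 0.1302]
orientation: [-3.141, -0.0, 3.14]
contact_force: [0.2, 0.5, 0.4]
opening: 0.998
grasp_force: 0.0
```

Run:
```python
from h import *
go(.4298,-.0041,.03)
c=snap('wrist','w3');im=c['image'].copy()
for z,r in((.06,.03),(.06,.024)):
  P=np.array([proj(c,(.4298+r*np.cos(a),-.0041+r*np.sin(a),z),1) for a in np.linspace(0,6.28,40)])
  for q in P: cv2.circle(im,tuple(int(round(v)) for v in q),0,(0,0,255),-1)
cv2.imwrite('pics/w3m.png',cv2.resize(im[100:340,140:420],None,fx=2,fy=2,interpolation=cv2.INTER_NEAREST))
```

```text
t 8.9 pos [ 0.4293 -0.0052  0.1302] rpy [-3.141 -0.     3.14 ] F [0.2 0.5 0.4] op 0.998 g 0.0
shift cm [-0.05  0.11 10.02] turn [-0.    -0.    -0.002]
```

View pics/w3m.png

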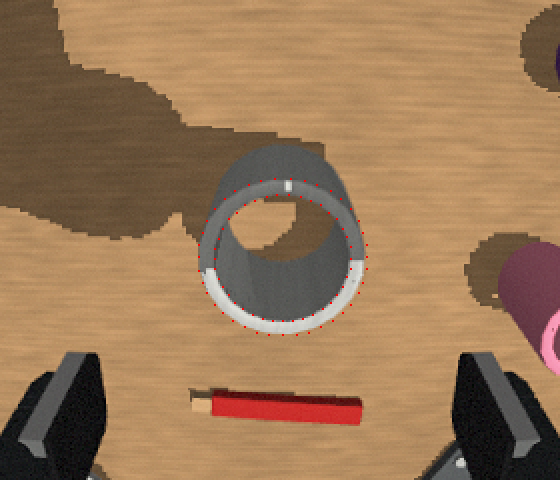

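The sleeve ring sits on the predicted circle, centred at about (283,257), and the pencil is clear. I'll grip and lift.

Call:
arm_command([
  [8.5,0,0,4,0,0,0],
  [8.5,0,0,8,0,0,0],
  [8.5,0,0,10,0,0,0],
  [8.5,0,0,10,0,0,0],
  [4,0,0,10,0,0,0],
  [4,0,0,10,0,0,0],
  [4,0,0,10,0,0,0],
  [4,0,0,10,0,0,0],
  [4,0,0,10,0,0,0],
  [4,0,0,7,0,0,0],
  [4,0,0,3,0,0,0],
  [4,0,0,-1,0,0,0],
  [4,0,0,-4,0,0,0],
])

```text
t: 10.25
position: [0.43, -0.0046, 0.1734]
orientation: [3.141, 0.004, 3.141]
contact_force: [0.2, -0.2, -2.3]
opening: 0.681
grasp_force: 65.3
```

Call:
arm_command([
  [4,-2,-4,0,0,0,0],
  [4,-4,-8,0,0,0,0],
  [4,-6,-12,0,0,0,0],
  [4,-8,-16,0,0,0,0],
  [4,-10,-20,0,0,0,0],
  [4,-12,-24,0,0,0,0],
  [4,-14,-28,0,0,0,0],
  [4,-14.3,-31,0,0,0,0],
  [4,-14.3,-32.1,0,0,0,0],
  [4,-14.3,-32.1,0,0,0,0],
  [4,-14.3,-32.1,0,0,0,0],
  [4,-14.3,-32.1,0,0,0,0],
  [4,-14.3,-32.1,0,0,0,0],
])

```text
t: 11.55
position: [0.5726, -0.3232, 0.1707]
orientation: [3.14, 0.001, -3.139]
contact_force: [-0.1, 0.4, -2.3]
opening: 0.678
grasp_force: 65.2
```

Run:
```python
from h import *
go(.5723,-.3245,.068)
c=snap('wrist','w4');im=c['image'].copy()
for x,y,z,r,k in((.572,-.325,.038,.03,(0,0,255)),(.5723,-.3255,.2,.03,(0,255,0)),(.5723,-.3255,.14,.03,(0,255,0))):
  for a in np.linspace(0,6.28,40): cv2.circle(im,tuple(int(round(v)) for v in proj(c,(x+r*np.cos(a),y+r*np.sin(a),z),1)),0,k,-1)
cv2.imwrite('pics/w4m.png',cv2.resize(im[120:400,140:420],None,fx=2,fy=2,interpolation=cv2.INTER_NEAREST))
```

```text
t 11.55 pos [ 0.5726 -0.3232  0.1707] rpy [ 3.140e+00  1.000e-03 -3.139e+00] F [-0.1  0.4 -2.3] op 0.678 g 65.2
shift cm [ 0.04 -0.14 10.27] turn [0.002 0.001 0.002]
```

View pics/w4m.png

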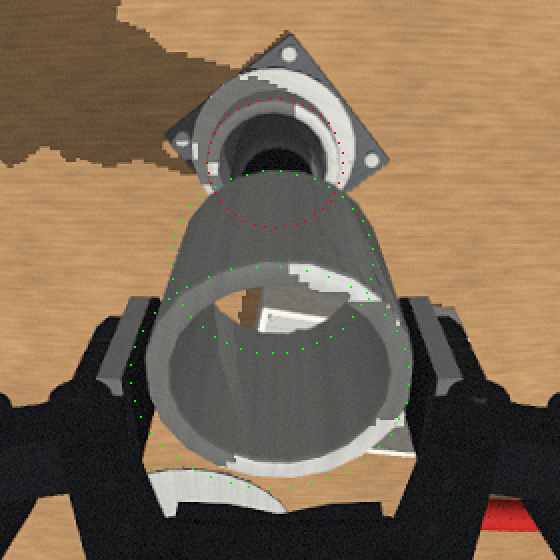

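The sleeve is held upright, ring 148–412 across. It may sit 2–3 mm to +y of the rosette, so I'll lower it to just above the pipe and compare again.

Call:
arm_command([
  [4,0,0,3,0,0,0],
  [4,0,-0.1,6,0,0,0],
  [4,0,-0.1,6.5,0,0,0],
  [4,0,-0.1,6.5,0,0,0],
  [4,0,-0.1,6.5,0,0,0],
  [4,0,-0.1,6.5,0,0,0],
])

```text
t: 12.2
position: [0.5732, -0.3274, 0.1076]
orientation: [-3.14, 0.004, 3.141]
contact_force: [-0.7, 0.8, -0.5]
opening: 0.673
grasp_force: 65.3
```

Run:
```python
from h import *
P=[]
for i in range(6):
  go(.5723,-.3245,.068); c=optics.camera('wrist')
  P.append(telemetry.read_state()['position'])
  if i%2==0: print(proj(c,(TH[0],TH[1],.008),1))
print(np.mean(P,0),np.std(P,0))
c=snap('wrist','w5');s=snap('scene','s5');t=snap('top','t5')
a=cv2.resize(s['image'][270:420,110:260],(600,600));cv2.imwrite('pics/s5c.png',a)
b=cv2.resize(c['image'][120:420,130:430],(600,600),interpolation=cv2.INTER_NEAREST)
cv2.imwrite('pics/s5b.png',b)
```

```text
t 12.2 pos [ 0.5732 -0.3274  0.1076] rpy [-3.14   0.004  3.141] F [-0.7  0.8 -0.5] op 0.673 g 65.3
shift cm [0.1  0.3  3.96] turn [-0.002  0.004 -0.   ]
(np.float64(284.96335614010843), np.float64(213.546153723957))
t 12.25 pos [ 0.573  -0.3274  0.1074] rpy [-3.140e+00  3.000e-03  3.141e+00] F [-0.3 -0.3 -0.5] op 0.678 g 65.3
shift cm [0.08 0.3  3.94] turn [-0.002  0.003 -0.001]
t 12.3 pos [ 0.5728 -0.3273  0.1071] rpy [-3.140e+00  3.000e-03  3.141e+00] F [-0.2 -0.  -1.5] op 0.677 g 65.3
shift cm [0.06 0.29 3.91] turn [-0.001  0.003 -0.001]
(np.float64(284.69927653460775), np.float64(214.31506317909182))
t 12.35 pos [ 0.5726 -0.3272  0.1067] rpy [-3.140e+00  2.000e-03  3.141e+00] F [ 0.4  0.3 -1. ] op 0.677 g 65.3
shift cm [0.03 0.27 3.87] turn [-0.001  0.002 -0.001]
t 12.4 pos [ 0.5724 -0.327   0.1064] rpy [-3.141e+00  2.000e-03  3.141e+00] F [ 0.8  0.2 -1. ] op 0.678 g 65.3
shift cm [0.01 0.25 3.84] turn [-0.001  0.002 -0.001]
(np.float64(284.2927973213372), np.float64(215.25512468340915))
t 12.45 pos [ 0.5722 -0.3269  0.106 ] rpy [-3.141e+00  1.000e-03  3.141e+00] F [-0.3 -0.7 -1.5] op 0.674 g 65.3
shift cm [-0.    0.24  3.8 ] turn [-0.001  0.001 -0.001]
[ 0.57250498 -0.32710116  0.10655309] [0.0003255  0.00021045 0.00054595]
```

View pics/s5c.png

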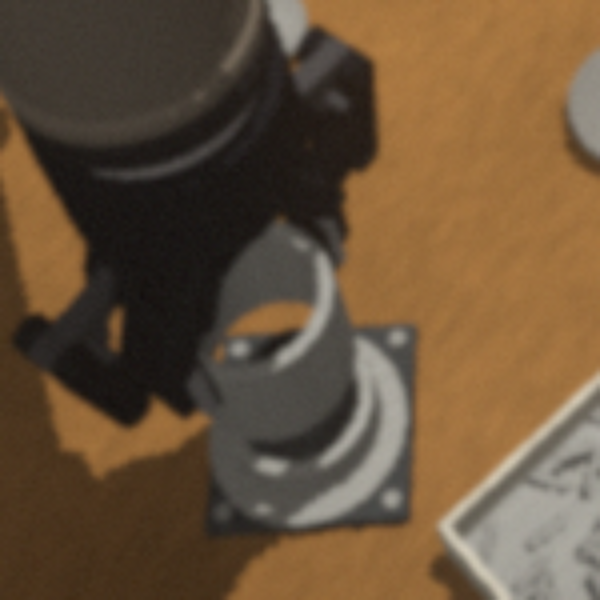

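View pics/s5b.png

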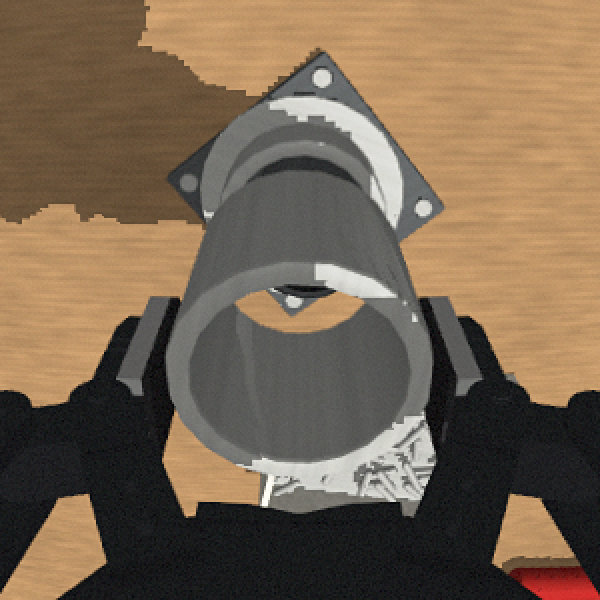

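In both views the sleeve (centre about 299) lines up with the flange (201–403, centre 302). I'll lower it slowly.

Call:
arm_command([
  [4,0,0,0.8,0,0,0],
  [4,0,0,1.6,0,0,0],
  [4,0,0,2.4,0,0,0],
  [4,0,0,3,0,0,0],
  [4,0,0,3.3,0,0,0],
  [4,0,0,3.5,0,0,0],
  [4,0,0,3.6,0,0,0],
  [4,0,0,3.6,0,0,0],
])

```text
t: 13.45
position: [0.5717, -0.3266, 0.0705]
orientation: [3.141, 0.0, 3.141]
contact_force: [-3.4, 1.3, 4.1]
opening: 0.683
grasp_force: 65.8
```

Call:
arm_command([
  [4,0,0,0.1,0,0,0],
  [4,0,0,0.1,0,0,0],
])

```text
t: 13.65
position: [0.5717, -0.3266, 0.0704]
orientation: [3.141, 0.0, 3.141]
contact_force: [-4.7, 2.8, 9.7]
opening: 0.676
grasp_force: 66.4
```

Call:
arm_command([
  [8.5,0,0,0,0,0,0],
  [8.5,0,0,0,0,0,0],
  [8.5,0,0,0,0,0,0],
  [8.5,0,0,0,0,0,0],
  [8.5,0,0,-3,0,0,0],
  [8.5,0,0,-7,0,0,0],
  [8.5,0,0,-11,0,0,0],
  [8.5,0,0,-12,0,0,0],
  [8.5,0,0,-12,0,0,0],
  [8.5,0,0,-12,0,0,0],
  [8.5,0,0,-12,0,0,0],
])

```text
t: 14.75
position: [0.5708, -0.3258, 0.1857]
orientation: [3.139, -0.004, 3.141]
contact_force: [-0.4, -0.1, -0.3]
opening: 0.994
grasp_force: 0.0
```

Run:
```python
from h import *
go(.5988,-.1287,.13)
c=snap('wrist','w6');s=snap('scene','s6')
im=s['image'].copy()
b=cv2.resize(im[270:420,110:260],(500,500))
a=cv2.resize(c['image'][100:350,155:405],(500,500))
cv2.imwrite('pics/s6.png',np.hstack([b[:, :390],a[:, 60:460]]))
for z,r in((.098,.03),(.012,.04)):
  P=np.array([proj(s,(TH[0]+r*np.cos(q),-.325+r*np.sin(q),z)) for q in np.linspace(0,6.28,60)]);print('scene',((P.min(0)-[110,270])*3.333).round(),((P.max(0)-[110,270])*3.333).round())
  P=np.array([proj(c,(TH[0]+r*np.cos(q),-.325+r*np.sin(q),z),1) for q in np.linspace(0,6.28,60)]);print('wrist',((P.min(0)-[155,100])*2+[330,0]).round(),((P.max(0)-[155,100])*2+[330,0]).round())
```

```text
t 14.75 pos [ 0.5708 -0.3258  0.1857] rpy [ 3.139 -0.004  3.141] F [-0.4 -0.1 -0.3] op 0.994 g 0.0
shift cm [-2.81 19.69  5.6 ] turn [ 0.002 -0.004 -0.001]
scene [150. 209.] [288. 341.]
wrist [501. 168.] [660. 316.]
scene [167. 266.] [333. 430.]
wrist [500. 107.] [659. 259.]
```

View pics/s6.png

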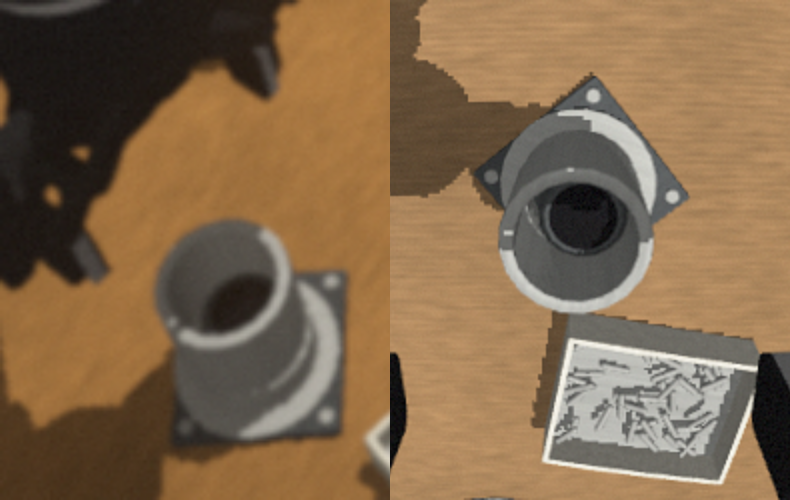

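Sleeve seated upright on the rosette. Next the wide cap.

Call:
arm_command([
  [5,-1,5,0,0,0,0],
  [5,-2,10,0,0,0,0],
  [5,-2.6,15,2,0,0,0],
  [5,-2.6,19.7,5,0,0,0],
  [5,-2.6,19.7,5.8,0,0,0],
  [5,-2.6,19.7,5.8,0,0,0],
  [5,-2.6,19.7,5.8,0,0,0],
  [5,-2.6,19.7,5.8,0,0,0],
])

```text
t: 15.65
position: [0.5983, -0.133, 0.1314]
orientation: [-3.139, 0.002, 3.137]
contact_force: [0.8, -0.5, -1.0]
opening: 0.586
grasp_force: 0.0
```

Run:
```python
from h import *
go(.5988,-.1287,.032)
t=load('top0');print('stem top',atz(t,265+302/4-.375,160+104/4-.375,.056),'slim stem',atz(t,265+428/4-.375,160+390/4-.375,.05))
c=snap('wrist','w7');im=c['image'].copy()
for z,r in((.0125,.034),(.056,.009)):
  for a in np.linspace(0,6.28,40): cv2.circle(im,tuple(int(round(v)) for v in proj(c,(.5988+r*np.cos(a),-.1287+r*np.sin(a),z),1)),0,(0,0,255),-1)
cv2.imwrite('pics/w7m.png',cv2.resize(im[100:340,140:420],None,fx=2,fy=2,interpolation=cv2.INTER_NEAREST))
```

```text
t 15.65 pos [ 0.5983 -0.133   0.1314] rpy [-3.139e+00  2.000e-03  3.137e+00] F [ 0.8 -0.5 -1. ] op 0.586 g 0.0
shift cm [-0.03  0.45  9.94] turn [-0.002  0.002 -0.005]
stem top [ 0.5990106  -0.12962923  0.056     ] slim stem [ 0.42530843 -0.19985948  0.05      ]
```

View pics/w7m.png

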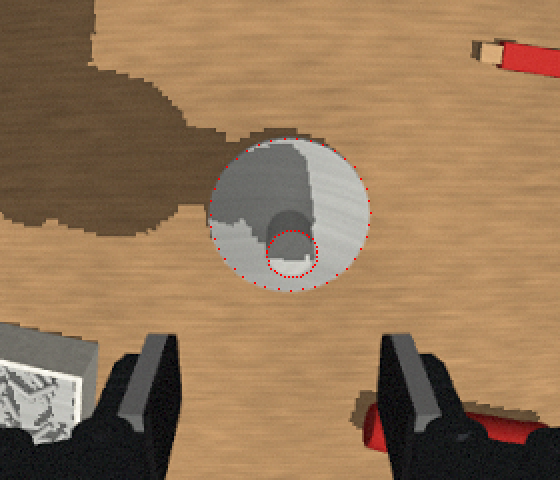

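The cap's rim (290,215) and stem (292,254) match the prediction. I'll grip the stem and lift.

Call:
arm_command([
  [5,0,0,4,0,0,0],
  [5,0,0,8,0,0,0],
  [5,0,0,9.3,0,0,0],
  [5,0,0,9.7,0,0,0],
  [5,0,0,9.7,0,0,0],
  [0.5,0,0,9.7,0,0,0],
  [0.5,0,0,9.7,0,0,0],
  [0.5,0,0,9.7,0,0,0],
  [0.5,0,0,9.7,0,0,0],
  [0.5,0,0,9.7,0,0,0],
  [0.5,0,0,9.7,0,0,0],
  [0.5,0,0,9.7,0,0,0],
  [0.5,0,0,7,0,0,0],
  [0.5,0,0,3,0,0,0],
  [0.5,0,0,-1,0,0,0],
  [0.5,0,0,-5,0,0,0],
  [0.5,0,0,-5,0,0,0],
])

```text
t: 17.4
position: [0.6021, -0.1311, 0.1874]
orientation: [-3.139, 0.013, 3.141]
contact_force: [1.5, -1.0, -0.2]
opening: 0.183
grasp_force: 58.9
```

Call:
arm_command([
  [0.5,0.5,-4,0,0,0,0],
  [0.5,1.2,-8,0,0,0,0],
  [0.5,2,-12,0,0,0,0],
  [0.5,2.7,-16,0,0,0,0],
  [0.5,2.7,-19,0,0,0,0],
  [0.5,2.7,-19.7,0,0,0,0],
  [0.5,2.7,-19.7,0,0,0,0],
  [0.5,2.7,-19.7,2,0,0,0],
  [0.5,2.7,-19.7,3,0,0,0],
  [0.5,2.7,-19.7,3,0,0,0],
  [0.5,2.7,-19.7,3,0,0,0],
  [0.5,2.7,-19.7,3,0,0,0],
])

```text
t: 18.6
position: [0.5716, -0.3264, 0.1512]
orientation: [-3.141, 0.001, -3.141]
contact_force: [-0.0, 0.5, -1.0]
opening: 0.189
grasp_force: 59.0
```

Run:
```python
from h import *
P=[]
for i in range(10):
  c=optics.camera('wrist');P.append(telemetry.read_state()['position'])
print(np.mean(P,0),np.ptp(P,0)); go(.572,-.3255,.121)
snap('wrist','w8');snap('scene','s8')
```

```text
[ 0.57110267 -0.32681139  0.15083027] [0.00067204 0.00024611 0.00100826]
t 19.1 pos [ 0.5709 -0.3267  0.1504] rpy [-3.142  0.     3.141] F [-0.8 -0.4 -1. ] op 0.185 g 59.0
shift cm [-0.11  0.13  2.94] turn [-0.     0.    -0.001]
```

Call:
arm_command([
  [0.5,0,0,0.6,0,0,0],
  [0.5,0,0,1.2,0,0,0],
  [0.5,0,0,1.6,0,0,0],
  [0.5,0,0,1.9,0,0,0],
  [0.5,0,0,2.1,0,0,0],
  [0.5,0,0,2.3,0,0,0],
  [0.5,0,0,2.3,0,0,0],
])

```text
t: 19.9
position: [0.5707, -0.3266, 0.127]
orientation: [3.141, -0.0, 3.141]
contact_force: [-0.6, -0.8, -1.1]
opening: 0.184
grasp_force: 59.0
```

No contact, so the plug is in the bore. I'll keep lowering.

Call:
arm_command([
  [0.5,0,0,0.2,0,0,0],
  [0.5,0,0,0.4,0,0,0],
  [0.5,0,0,0.55,0,0,0],
  [0.5,0,0,0.55,0,0,0],
])

```text
t: 20.3
position: [0.5713, -0.3271, 0.1234]
orientation: [-3.141, 0.002, 3.141]
contact_force: [-2.1, 2.6, 4.9]
opening: 0.182
grasp_force: 59.5
```

Call:
arm_command([
  [4,0,0,0,0,0,0],
  [4,0,0,0,0,0,0],
  [4,0,0,0,0,0,0],
  [4,0,0,-3,0,0,0],
  [4,0,0,-6,0,0,0],
  [4,0,0,-8,0,0,0],
  [5,0,0,-8,0,0,0],
  [5,0,0,-8,0,0,0],
  [5,0,0,-8,0,0,0],
])

```text
t: 21.2
position: [0.5701, -0.326, 0.1999]
orientation: [3.14, -0.003, 3.141]
contact_force: [0.1, 0.4, 0.4]
opening: 0.586
grasp_force: 0.0
```

Run:
```python
from h import *
go(.4402,.1979,.03)
c=snap('wrist','w9');s=snap('scene','s9')
# grey (bright) silhouette of cap rim: compare with predicted seated / unseated rim boxes
for z in(.1005,.105,.11):
  P=np.array([proj(s,(.572+.034*np.cos(q),-.3255+.034*np.sin(q),z)) for q in np.linspace(0,6.28,60)]);print(z,'scene',P.min(0).round(1),P.max(0).round(1),'stem',np.round(proj(s,(.572,-.3255,z+.0435)),1))
```

```text
t 21.2 pos [ 0.5701 -0.326   0.1999] rpy [ 3.140e+00 -3.000e-03  3.141e+00] F [0.1 0.4 0.4] op 0.586 g 0.0
shift cm [12.98 52.35 17.12] turn [ 0.002 -0.003 -0.001]
0.1005 scene [151.6 329.9] [198.6 374.6] stem [169.7 338.7]
0.105 scene [151.  328.6] [198.2 373.5] stem [169.1 337.3]
0.11 scene [150.2 327.1] [197.7 372.1] stem [168.4 335.7]
```

Call:
arm_command([
  [6,1.3,5,0,0,0,0],
  [6,2.6,10,0,0,0,0],
  [6,13.2,52.3,3,0,0,0],
  [6,13.2,52.3,3,0,0,0],
  [6,13.2,52.3,3,0,0,0],
  [6,13.2,52.3,3,0,0,0],
  [6,13.2,52.3,3,0,0,0],
  [6,13.2,52.3,3,0,0,0],
  [6,13.2,52.3,3,0,0,0],
  [6,13.2,52.3,3,0,0,0],
  [6,13.2,52.3,3,0,0,0],
  [6,13.2,52.3,3,0,0,0],
  [6,13.2,52.3,6,0,0,0],
  [6,13.2,52.3,6,0,0,0],
  [6,13.2,52.3,6,0,0,0],
  [6,13.2,52.3,6,0,0,0],
  [6,13.2,52.3,6,0,0,0],
])

```text
t: 23.0
position: [0.4401, 0.1963, 0.1429]
orientation: [3.141, 0.002, 3.14]
contact_force: [0.2, -0.9, -0.5]
opening: 0.707
grasp_force: 0.0
```

Run:
```python
from h import *
go(.4402,.1979,.03)
c=snap('wrist','w10');im=c['image']
P=np.array([proj(c,(.4402+.02*np.cos(a),.1979+.02*np.sin(a),.06),1) for a in np.linspace(0,6.28,60)]);print('pred ring',P.min(0).round(),P.max(0).round())
# low-saturation (grey) mask blob near it
h=cv2.cvtColor(im,cv2.COLOR_BGR2HSV);m=((h[...,1]<50)&(h[...,2]>60)).astype(np.uint8)
n,l,st,ce=cv2.connectedComponentsWithStats(m)
for i in range(1,n):
  if st[i,4]>300: print(st[i])
print(telemetry.read_state()['joints'].round(2))
```

```text
t 23.0 pos [0.4401 0.1963 0.1429] rpy [3.141e+00 2.000e-03 3.140e+00] F [ 0.2 -0.9 -0.5] op 0.707 g 0.0
shift cm [1.000e-02 1.500e-01 1.129e+01] turn [ 0.001  0.002 -0.002]
pred ring [254. 197.] [309. 247.]
[ 257  180   53   67 2577]
[185 269  28  50 534]
[347 269  27  50 532]
[ 482  318   78  102 4911]
[209 325  36  47 894]
[   0  333   30   55 1072]
[  0 378  33  41 704]
[ 377  383   55   37 1269]
[-0.57  0.24  0.14  1.83 -0.04  1.07  1.15]
```

The grey blob (257–310, bottom 247) matches the predicted slim sleeve ring. I'll grip and lift.

Call:
arm_command([
  [6,0,0,4,0,0,0],
  [6,0,0,8,0,0,0],
  [6,0,0,10.5,0,0,0],
  [6,0,0,11.1,0,0,0],
  [6,0,0,11.1,0,0,0],
  [2,0,0,11.1,0,0,0],
  [2,0,0,11.1,0,0,0],
  [2,0,0,11.1,0,0,0],
  [2,0,0,11.1,0,0,0],
  [2,0,0,11.1,0,0,0],
  [2,0,0,8,0,0,0],
  [2,0,0,4,0,0,0],
  [2,0,0,0,0,0,0],
  [2,0,0,-2,0,0,0],
  [2,0,0,-2,0,0,0],
])

```text
t: 24.55
position: [0.442, 0.1977, 0.166]
orientation: [3.137, 0.008, 3.141]
contact_force: [-0.0, 0.7, -1.0]
opening: 0.449
grasp_force: 60.7
```

Call:
arm_command([
  [2,-3,-2,0,0,0,0],
  [2,-6,-4,0,0,0,0],
  [2,-9,-6,0,0,0,0],
  [2,-12,-8,0,0,0,0],
  [2,-15,-9.6,0,0,0,0],
  [2,-17.2,-9.6,0,0,0,0],
  [2,-17.2,-9.6,0,0,0,0],
  [2,-17.2,-9.6,3,0,0,0],
  [2,-17.2,-9.6,6,0,0,0],
  [2,-17.2,-9.6,6.5,0,0,0],
  [2,-17.2,-9.6,6.5,0,0,0],
  [2,-17.2,-9.6,6.5,0,0,0],
  [2,-17.2,-9.6,6.5,0,0,0],
])

```text
t: 25.85
position: [0.6125, 0.1006, 0.0988]
orientation: [3.141, 0.004, 3.141]
contact_force: [-0.4, 0.7, -0.9]
opening: 0.449
grasp_force: 60.7
```

Run:
```python
from h import *
go(.612,.102,.0385)
P=[]
for i in range(8):
  c=optics.camera('wrist');P.append(telemetry.read_state()['position'])
print(np.mean(P,0),np.ptp(P,0))
```

```text
t 25.85 pos [0.6125 0.1006 0.0988] rpy [3.141 0.004 3.141] F [-0.4  0.7 -0.9] op 0.449 g 60.7
shift cm [0.07 0.14 6.03] turn [ 0.001  0.004 -0.001]
[0.61174745 0.1003937  0.09777795] [0.00118016 0.00025041 0.00170145]
```

Call:
arm_command([
  [2,0,0.08,1,0,0,0],
  [2,0,0.08,1.8,0,0,0],
  [2,0,0.08,2.4,0,0,0],
  [2,0,0.08,3,0,0,0],
  [2,0,0.08,3,0,0,0],
])

```text
t: 26.75
position: [0.6101, 0.1009, 0.0652]
orientation: [-3.141, -0.003, 3.141]
contact_force: [-1.4, 1.1, -1.1]
opening: 0.445
grasp_force: 60.7
```

No contact with the underside past the pipe top, so it's on the pipe. Continuing.

Call:
arm_command([
  [2,0,0,0.8,0,0,0],
  [2,0,0,1.6,0,0,0],
  [2,0,0,2.2,0,0,0],
  [2,0,0,2.5,0,0,0],
  [2,0,0,2.7,0,0,0],
  [2,0,0,2.7,0,0,0],
  [2,0,0,2.7,0,0,0],
])

```text
t: 27.45
position: [0.6107, 0.1011, 0.0411]
orientation: [3.141, -0.001, 3.141]
contact_force: [-3.7, -0.8, 5.7]
opening: 0.453
grasp_force: 61.4
```

Call:
arm_command([
  [6,0,0,0,0,0,0],
  [6,0,0,0,0,0,0],
  [6,0,0,0,0,0,0],
  [6,0,0,0,0,0,0],
  [6,0,0,-3,0,0,0],
  [6,0,0,-7,0,0,0],
  [6,0,0,-11,0,0,0],
  [6,0,0,-12,0,0,0],
  [6,0,0,-12,0,0,0],
  [6,0,0,-12,0,0,0],
])

```text
t: 28.45
position: [0.6103, 0.101, 0.1585]
orientation: [-3.141, -0.002, 3.141]
contact_force: [-0.8, 0.0, -0.9]
opening: 0.707
grasp_force: 0.0
```

Run:
```python
from h import *
go(.425,-.1996,.13)
for n,r in(('wrist',1),('scene',0)):
  c=snap(n,n[0]+'11')
  for z in(.068,.08):
    P=np.array([proj(c,(.612+.02*np.cos(a),.102+.02*np.sin(a),z),r) for a in np.linspace(0,6.28,60)]);print(n,z,P.min(0).round(1),P.max(0).round(1))
  im=c['image'];h=cv2.cvtColor(im,cv2.COLOR_BGR2HSV);m=((h[...,1]<70)&(h[...,2]>70)).astype(np.uint8)
  k,l,st,ce=cv2.connectedComponentsWithStats(m)
  u,v=P.mean(0)
  for i in range(1,k):
    if st[i,4]>100 and np.hypot(*(ce[i]-[u,v]))<50: print(st[i],ce[i].round(1))
```

```text
t 28.45 pos [0.6103 0.101  0.1585] rpy [-3.141e+00 -2.000e-03  3.141e+00] F [-0.8  0.  -0.9] op 0.707 g 0.0
shift cm [ 18.51 -30.08   2.9 ] turn [-0.    -0.002 -0.001]
wrist 0.068 [254.6 196.5] [306.9 245.6]
wrist 0.08 [253.4 201.1] [308.2 252.2]
[ 225  143  114  109 5241] [285.9 200.1]
scene 0.068 [329.5 194.3] [349.1 208.8]
scene 0.08 [330.  190.3] [349.9 204.8]
[315 197  48  43 966] [340.5 218.1]
```

Call:
arm_command([
  [5,2,-3,0,0,0,0],
  [5,18.7,-30.2,1,0,0,0],
  [5,18.7,-30.2,1,0,0,0],
  [5,18.7,-30.2,1,0,0,0],
  [5,18.7,-30.2,1,0,0,0],
  [5,18.7,-30.2,1,0,0,0],
  [5,18.7,-30.2,1,0,0,0],
  [5,18.7,-30.2,1,0,0,0],
  [5,18.7,-30.2,1,0,0,0],
  [5,18.7,-30.2,3.5,0,0,0],
  [5,18.7,-30.2,3.5,0,0,0],
  [5,18.7,-30.2,3.5,0,0,0],
  [5,18.7,-30.2,3.5,0,0,0],
])

```text
t: 29.85
position: [0.4248, -0.2001, 0.1251]
orientation: [-3.142, 0.0, -3.14]
contact_force: [0.0, -0.4, -0.4]
opening: 0.586
grasp_force: 0.0
```

Run:
```python
from h import *
go(.425,-.1996,.0265)
c=snap('wrist','w12')
for z,r in((.012,.023),(.05,.008)):
    P=np.array([proj(c,(.425+r*np.cos(a),-.1996+r*np.sin(a),z),1) for a in np.linspace(0,6.28,60)]);print(z,P.min(0).round(1),P.max(0).round(1))
im=c['image'];h=cv2.cvtColor(im,cv2.COLOR_BGR2HSV);m=((h[...,1]<70)&(h[...,2]>70)).astype(np.uint8)
k,l,st,ce=cv2.connectedComponentsWithStats(m);u,v=P.mean(0)
for i in range(1,k):
    if st[i,4]>100 and np.hypot(*(ce[i]-[u,v]))<120: print(st[i],ce[i].round(1))
```

```text
t 29.85 pos [ 0.4248 -0.2001  0.1251] rpy [-3.142  0.    -3.14 ] F [ 0.  -0.4 -0.4] op 0.586 g 0.0
shift cm [-0.02  0.05  9.86] turn [-0.     0.     0.001]
0.012 [252.2 183.1] [307.7 235.8]
0.05 [268.9 216.4] [291.3 237.2]
[ 252  183   56   54 2368] [280.  209.2]
[199 267  25  49 508] [210.7 290.2]
[335 267  26  49 508] [347.7 290.2]
```

Blob (252–308, 183–237) matches the slim cap. I'll grip and carry it.

Call:
arm_command([
  [5,0,0,4,0,0,0],
  [5,0,0,8,0,0,0],
  [5,0,0,9.4,0,0,0],
  [5,0,0,9.75,0,0,0],
  [5,0,0,9.75,0,0,0],
  [0.4,0,0,9.75,0,0,0],
  [0.4,0,0,9.75,0,0,0],
  [0.4,0,0,9.75,0,0,0],
  [0.4,0,0,9.75,0,0,0],
  [0.4,0,0,9.75,0,0,0],
  [0.4,0,0,9.75,0,0,0],
  [0.4,0,0,9.75,0,0,0],
  [0.4,0,0,7,0,0,0],
  [0.4,0,0,3,0,0,0],
  [0.4,0,0,-1,0,0,0],
  [0.4,0,0,-4,0,0,0],
  [0.4,0,0,-4,0,0,0],
])

```text
t: 31.6
position: [0.4271, -0.2025, 0.1694]
orientation: [-3.138, 0.01, 3.141]
contact_force: [0.6, -0.3, -1.2]
opening: 0.156
grasp_force: 58.7
```

Call:
arm_command([
  [0.4,-2,4,0,0,0,0],
  [0.4,-4,8,0,0,0,0],
  [0.4,-7,12,0,0,0,0],
  [0.4,-10,16,0,0,0,0],
  [0.4,-13,20,0,0,0,0],
  [0.4,-16,24,0,0,0,0],
  [0.4,-18,28,0,0,0,0],
  [0.4,-18.7,30.2,0,0,0,0],
  [0.4,-18.7,30.2,0,0,0,0],
  [0.4,-18.7,30.2,2,0,0,0],
  [0.4,-18.7,30.2,4.5,0,0,0],
  [0.4,-18.7,30.2,4.5,0,0,0],
  [0.4,-18.7,30.2,4.5,0,0,0],
  [0.4,-18.7,30.2,4.5,0,0,0],
  [0.4,-18.7,30.2,4.5,0,0,0],
])

```text
t: 33.1
position: [0.6122, 0.1009, 0.1213]
orientation: [3.141, 0.003, 3.14]
contact_force: [-0.3, -0.7, 0.1]
opening: 0.158
grasp_force: 58.7
```

Run:
```python
from h import *
P=[]
for i in range(8):
  c=optics.camera('wrist');P.append(telemetry.read_state()['position'])
print(np.mean(P,0),np.ptp(P,0)); go(.612,.102,.085)
c=snap('wrist','w13')
cv2.imwrite('pics/w13.png',cv2.resize(c['image'][120:360,160:400],(600,600)))
```

```text
[0.61156242 0.10112595 0.12050664] [0.00084141 0.00014505 0.00128605]
t 33.5 pos [0.6112 0.1011 0.1199] rpy [3.142 0.    3.141] F [ 0.4  0.6 -0.5] op 0.164 g 58.7
shift cm [-0.08  0.09  3.49] turn [ 0.     0.    -0.001]
```

Call:
arm_command([
  [0.4,0,0,1,0,0,0],
  [0.4,0,0,1.8,0,0,0],
  [0.4,0,0,2.2,0,0,0],
  [0.4,0,0,2.5,0,0,0],
  [0.4,0,0,2.7,0,0,0],
  [0.4,0,0,2.9,0,0,0],
  [0.4,0,0,2.9,0,0,0],
])

```text
t: 34.25
position: [0.6111, 0.1011, 0.0906]
orientation: [-3.142, -0.0, 3.141]
contact_force: [-0.3, -0.2, -0.7]
opening: 0.158
grasp_force: 58.7
```

Call:
arm_command([
  [0.4,0,0,0.2,0,0,0],
  [0.4,0,0,0.4,0,0,0],
  [0.4,0,0,0.5,0,0,0],
  [0.4,0,0,0.55,0,0,0],
  [0.4,0,0,0.55,0,0,0],
])

```text
t: 34.75
position: [0.6119, 0.1009, 0.0869]
orientation: [3.141, 0.002, 3.141]
contact_force: [-1.3, -0.6, 5.0]
opening: 0.162
grasp_force: 59.4
```

Light contact at the seated height (5 N). I'll release, clear upward, move aside and take the final look.

Call:
arm_command([
  [4,0,0,0,0,0,0],
  [4,0,0,0,0,0,0],
  [4,0,0,0,0,0,0],
  [4,0,0,-3,0,0,0],
  [4,0,0,-7,0,0,0],
  [4,0,0,-12,0,0,0],
  [4,5,5,-13,0,0,0],
  [4,10,10,-13,0,0,0],
  [4,10,14,-13,0,0,0],
  [4,10,18,-13,0,0,0],
  [4,10,18,-13,0,0,0],
  [4,10,18,-13,0,0,0],
  [4,10,18,-13,0,0,0],
])

```text
t: 36.05
position: [0.5119, 0.2793, 0.2149]
orientation: [-3.139, 0.0, 3.14]
contact_force: [0.2, -0.5, -0.5]
opening: 0.473
grasp_force: 0.0
```

Run:
```python
from h import *
s=snap('scene','s14');snap('top','t14')
im=s['image']
cv2.imwrite('pics/fin.png',np.hstack([cv2.resize(im[300:420,130:250],(400,400)),cv2.resize(im[150:270,280:400],(400,400))]))
for (x,y),z,r in(((.572,-.3255),.1005,.034),((.572,-.3255),.144,0),((.612,.102),.07,.023),((.612,.102),.108,0)):
    P=np.array([proj(s,(x+r*np.cos(a),y+r*np.sin(a),z)) for a in np.linspace(0,6.28,60)])
    o=np.array([130,300] if y<0 else [280,150]);d=np.array([0 if y<0 else 400,0])
    print(((P.min(0)-o)*3.333+d).round(),((P.max(0)-o)*3.333+d).round())
```

```text
[ 72. 100.] [229. 249.]
[132. 129.] [132. 129.]
[560. 142.] [636. 198.]
[605. 126.] [605. 126.]
```

View pics/fin.png

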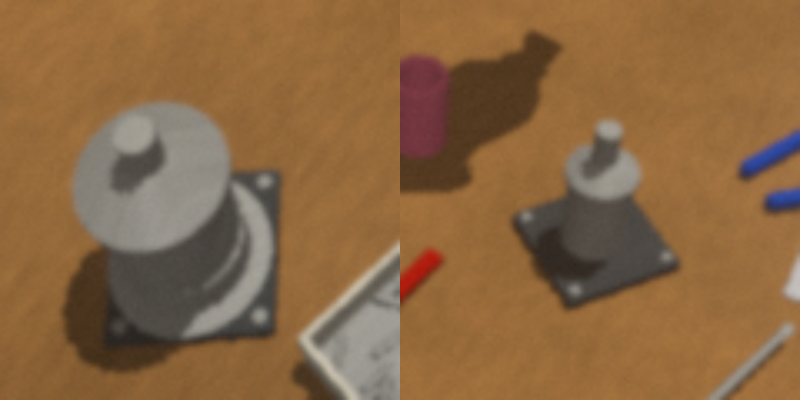

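The wide cap's rim (73–231, 101–252) and stem (134,134) and the slim cap's rim (565–640, 143–199) and stem (608,130) all sit at their seated predictions. Both stacks are upright and the bystanders are undisturbed.

```bash
python3 -c "
from h import *
print(ticket.sign_off())"
```

```text
the job is handed in; nothing more can be done
None
```

Both pipe stubs are dressed in the order asked and the job is handed in at about 36 s. The final scene view shows both stacks upright with both caps within about 2 mm of their seated positions, and I never moved the pencil, screwdriver or rivet box.

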